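Swap a spent grease cartridge by pushing the fresh one through the rack and prime it

TASK

Lay the fresh winged grease cartridge from the wooden saddle on the rails of the rack bay that holds the bare, capless spent tube, nose towards the rack, and push it in by its cap so that it shoves the spent tube out of the far end into the catch tray. Keep pressing until the wings drive the bay's sprung yoke fully against its stop, firmly but without ramming it, hold it there for a moment for the priming stroke, then ease off so that the yoke springs back out and leave the cartridge in the bay. Leave the stocked cartridge in the other bay and the other things on the bench alone.

Things in the scene. Friction and masses are not known exactly. Their poses are not given: they have to be found in the camera images.
- rack: Fixed blue steel rack, 220 mm wide. Two horizontal bays along local y, axes at local x +55 mm (A) and -55 mm (B), 65 mm above the bench; origin on the bench midway between, in the plane where yokes bottom. Tubes travel to local -y. Two 105 mm high plates with 44 mm holes at y -8..-16 and -96..-104 mm, a top rod over each bay between them; the rails end at y -106.
- infeed_A (a point): Infeed end of bay A's rails, on the bay axis (rack x 55, y 165, z 65 mm). Two 8 mm rails, 13 mm either side of the axis (pair 34 mm wide), carry a tube on the bay axis, open from above up to the yoke; a foot block, 44 mm wide, 43 mm high, stands under them at rack y 142 to 158 mm.
- infeed_B (a point): The same point of bay B (rack x -55, y 165, z 65 mm).
- bay_A (a point): Point on the axis of bay A (rack x 55, y 0, z 65 mm), in the plane where the wings' front faces are when its yoke is bottomed; axes as the rack's; pushing goes to -y.
- bay_B (a point): The same point of bay B (rack x -55, y 0, z 65 mm).
- tray (a point): Centre of the catch tray's floor at the far end of the rack (rack x 0, y -195 mm). Open tray 220 mm (x) by 181 mm (y), floor 4 mm above the bench with black rubber, grey walls 45 mm high.
- yoke_A (a joint): Sprung dark steel yoke of bay A: lugs 22 to 35 mm either side of the axis, 34 mm high, in front of the first plate. 0 = sprung out (face 12 mm before bay_A), 0.012 m = bottomed on its stop. 4 N to start, 11 N at the stop, then rigid (tube friction adds 1 to 4 N; over 40 N is ramming); springs back in 0.5 s. Tubes pass between the lugs; only wings push it.
- yoke_B (a joint): The same yoke of bay B.
- fresh: Fresh cartridge, 36 mm diameter, 145 mm long, 0.3 to 0.52 kg, white with orange band and orange wing cap, on the saddle. Origin on its axis at the wings' front face. Nose (black, last 6 mm tapered) ends 125 mm along local -y; round cap reaches 20 mm along +y to a flat end. Wings: bar 64 mm wide (x), 12 mm high, 0 to 12 mm behind the origin; level, keep them so.
- saddle: Fixed wooden saddle, base 100 x 130 x 8 mm, origin under its centre on the bench. Two 8 mm rods along local y (108 mm long, pair 34 mm wide) hold the fresh cartridge with its axis 48 mm above the bench, nose to local -y; it can be gripped round the body from above.
- spent: Bare spent tube in one of the bays, brown cardboard, no cap or wings, 36 mm diameter, 125 mm long, 0.08 to 0.2 kg. Origin on its axis at the rear (infeed) end; it reaches 125 mm along local -y. Slides easily through its bay and drops off the rail ends into the tray.
- spent_mid (a point): Middle of the spent tube.
- stocked: Stocked cartridge already in the other bay, to be left alone; same kind, size and axes as the fresh one.
- bearing: Bystander: chrome ball bearing, 90 mm diameter, 23 mm high, lying flat; origin under its centre.
- screwdriver: Bystander: green-handled screwdriver, 200 mm long, lying on the bench.
- fitting_block: Bystander: black cast block 90 x 60 x 35 mm with two brass grease fittings on top (51 mm in all); origin under its centre.
Things that resemble listed ones, but are neither listed nor needed, are in the scene too. Leave any purple look-alike of the fresh alone.

How it is judged:
By the outcome, as a careful person would: the job done as asked, in the order asked, and still so for the second after the job is handed in, with the robot touching nothing.
It also fails if it takes over 64 s, if anything falls off the work surface, if the arm or the gripper's body presses on something with over 40 N, if the wrist force passes 120 N, or if a joint passes its speed limit or range.

ROBOT

A 7-joint arm with a two-finger parallel gripper is mounted at the origin on the work surface. World frame = base frame: x ahead of the robot, y to its left, z up, the work surface at z = 0. Lengths are in m, angles in rad, forces in N, time in s.
With the tool pointing down it reaches from about 0.35 to 0.9 m from the base axis. Payload 8.1 kg.
Tool frame: the origin (TCP) lies at the very end of the fingers, on their centre line; the grasp point (between the pads) lies 19 mm behind it; z points along the fingers, y is the line along which they close (so a half turn about z gives the same grasp; the last joint's range is limited). The gripper opens to 92 mm and grips with 3 to 60 N. Pads are 19 mm wide; open, the fingers measure 130 mm over their backs; the gripper's body (75 mm by 190 mm) begins 47 mm behind the grasp point.
Start: joints at [1.035, 0.434, 0.025, 1.573, -0.012, 1.134, -0.075], TCP at [0.262, -0.567, 0.227] pointing down, gripper open.
Joint ranges: [-2.62, 2.62], [-0.44, 2.09], [-1.27, 1.32], [0.08, 2.57], [-1.32, 4.46], [0.12, 2], [-2.74, 2.74]. Speed limits (rad/s): [2.22, 2.22, 3.01, 3.01, 3.14, 3.14, 3.14].

INTERFACE

Orientations are given as a rotation vector (axis times angle).
In Python, from cell import arm gives the robot as it stands.
- The arm moves only by the shell command python3 -m pendant 'ROWS' [FORCE]. ROWS is a JSON object of lists of equal length, an entry for each row: "slide": the shift along the tool's x, y, z in units of 0.3 m (1.0 is 0.3 m), a list of three; "dr": the turn, a rotation vector about the tool's x, y, z in units of 0.12 rad (1.0 is 0.12 rad), a list of three; "claw": the opening, from 0 (shut) to 1 (fully open). In form: {"slide": [[tx, ty, tz], ...], "dr": [[ax, ay, az], ...], "claw": [claw, ...]}. A call has 1 to 10 rows; each row shifts and turns the commanded pose from where the row before left it, along the tool's axes as they then stand; what a row does not reach is not made up. A row lasts 1/10 s, in which the tool goes at most 50 mm and 8.59 degrees, less where a joint would pass 70% of its speed; a pose out of reach is approached as far as the arm can. A call with a number of a shift or a turn outside -1 to 1 is refused whole. A call with a gripper value outside its range is refused whole. The fingers move at their own pace and stop on an object; FORCE is the grip in N (left out, the last holds). Time passes only in rows, so rows that do not move let the fingers close. It gives the time, the measured TCP pose, the force, the opening and the grip force at its end, in the units of the state.
- arm.observe(): the state, without advancing time (a new reading comes with each control period).
- arm.get_image(name): name is "scene" or "top" or "wrist"; returns the picture (480x640x3 uint8, red, green, blue); there is no depth.
- arm.calibration(name): a dict with "K" (3x3 intrinsics, pixels), "dist" ([k1, k2, p1, p2, k3] as OpenCV has them; the pictures are not rectified), "xyz" and "orientation" of the camera in the world. Camera axes: x right, y up, looking along -z (the intrinsics and any distortion apply to the point x, -y, -z); pixel columns grow to the right and rows downward; lengths in m; the calibration is good to about 2 mm. A picture is of the moment at which its call begins: read the wrist's pose just before it. calibration takes no time and is no camera call; for the wrist camera it gives the pose at the moment of the call.
- arm.sign_off(): hands the job in; it is judged then, once.
The state is a dict: "clock": time; "joints": joint angles; "dq": joint speeds; "joint_efforts": joint torques, N m; "position": TCP position; "ee_rot": TCP orientation; "force": force on the tool from outside, world axes, zero at the start; "ft_torque": the same for the moment, N m; "width": opening from 0.0 (shut) to 1.0 (fully open); "gripper_force": force on a finger pad.
Only numpy, scipy, OpenCV 4.12 (cv2) and the standard library are available. Lean on these libraries where they do the work, as an engineer would, in place of code of your own. Each camera call takes 0.05 s, during which the arm holds its last target. There are 200 camera calls.

## Working session

There is one attempt and no reset: what is moved stays moved. The work goes in short steps, Python scripts to look and compute and a shell command to move; the robot and the scene stay as the last step left them, time stands still between calls to the robot, and variables do not carry over. Pictures are saved under pics/ and viewed, at most 10 in all, crops included, and the job is handed in when it is done.

```bash
ls; mkdir -p pics; python3 - <<'E'
from cell import arm
import cv2
s=arm.observe();print({k:s[k] for k in('clock','position','ee_rot','width','force')})
for n in('scene','top'):
    cv2.imwrite(f'pics/{n}0.png',arm.get_image(n)[:,:,::-1]);c=arm.calibration(n);print(n,c)
E
```

```text
pics
{'clock': 0.0, 'position': array([ 0.26185383, -0.56695832,  0.22594936]), 'ee_rot': array([-3.06690002e+00, -6.74161450e-01,  7.95418019e-04]), 'width': 0.9998118969082486, 'force': array([0.58264667, 0.68830245, 0.24816423])}
scene {'K': array([[495.52400426,   0.        , 320.48253121],
       [  0.        , 495.52400426, 239.185347  ],
       [  0.        ,   0.        ,   1.        ]]), 'dist': array([-0.14129968,  0.        ,  0.        ,  0.        ,  0.        ]), 'xyz': array([1.26541145, 0.4833032 , 1.08342055]), 'orientation': array([0.43273271, 0.65153806, 1.941069  ])}
top {'K': array([[474.4698047 ,   0.        , 314.62612042],
       [  0.        , 474.4698047 , 238.99463371],
       [  0.        ,   0.        ,   1.        ]]), 'dist': array([-0.12160215,  0.        ,  0.        ,  0.        ,  0.        ]), 'xyz': array([0.43067227, 0.13836806, 1.13975087]), 'orientation': array([ 0.10679465, -0.09635735, -1.58150487])}
```

View pics/scene0.png

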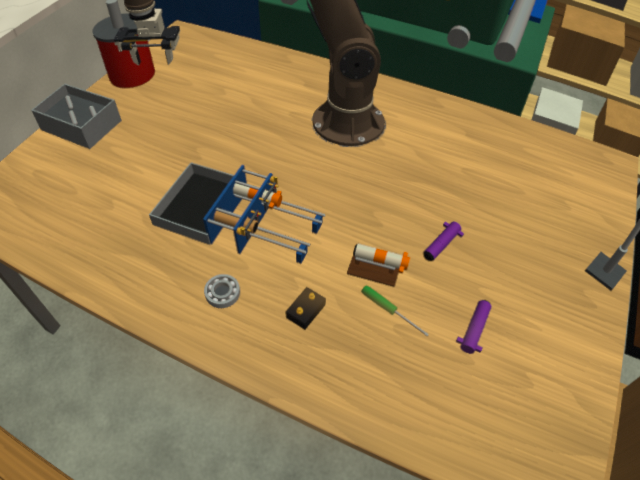

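View pics/top0.png

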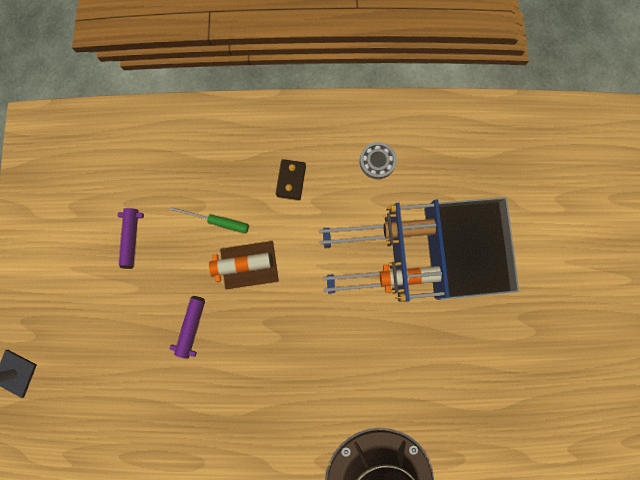

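The scene and top views show three fresh-like objects. The white and orange winged cartridge on the wooden saddle is at top-view pixel (240,264), and two purple look-alikes are at (128,238) and (188,327). The white/orange one on the saddle fits the description. The rack is at about (400,252). The brown tube, with no cap, is in the upper bay (row 230), and the orange-capped stocked cartridge is in the lower bay (row 277). I'll confirm this in an enlarged crop.

```bash
python3 - <<'E'
import cv2
im=cv2.imread('pics/top0.png')[190:310,200:520]
cv2.imwrite('pics/crop1.png',cv2.resize(im,None,fx=2.5,fy=2.5,interpolation=cv2.INTER_CUBIC))
im=cv2.imread('pics/scene0.png')[150:290,145:425]
cv2.imwrite('pics/crop2.png',cv2.resize(im,None,fx=2.85,fy=2.85,interpolation=cv2.INTER_CUBIC))
E
```

```text
(no output)
```

View pics/crop1.png

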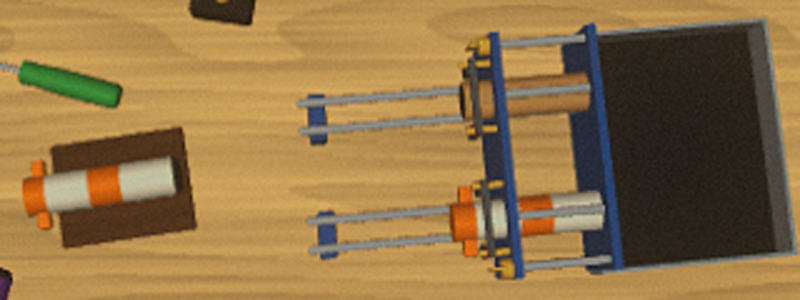

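View pics/crop2.png

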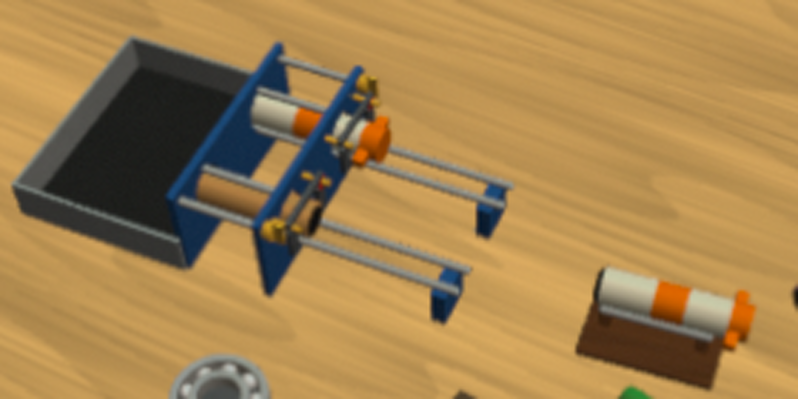

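The crops confirm it. The upper bay (A) holds the bare brown tube and bay B holds the orange-capped stocked cartridge. The fresh white/orange winged cartridge is on the saddle, with its nose pointing right towards the rack. Next I fit the poses.

```bash
cat > h.py <<'E'
import numpy as np,cv2
from cell import arm
from scipy.optimize import least_squares
from scipy.spatial.transform import Rotation as R
def proj(c,P):
    Rm=R.from_rotvec(c['orientation']).as_matrix()
    p=(np.asarray(P,float)-c['xyz'])@Rm*[1,-1,-1]
    return cv2.projectPoints(p,np.zeros(3),np.zeros(3),c['K'],c['dist'])[0][:,0]
def world(q,L):
    L=np.asarray(L,float)/1000;c,s=np.cos(q[2]),np.sin(q[2])
    return np.c_[q[0]+c*L[:,0]-s*L[:,1],q[1]+s*L[:,0]+c*L[:,1],L[:,2]]
def fit(obs,q0):
    # obs: list of (calib, local mm pts, px)
    f=lambda q:np.concatenate([(proj(c,world(q,L))-px).ravel() for c,L,px in obs])
    r=least_squares(f,q0,loss='soft_l1');print(np.round(r.x,4),np.round(r.fun.reshape(-1,2),1).tolist());return r.x
E
python3 - <<'E'
from h import *
t=arm.calibration('top');s=arm.calibration('scene')
ct=lambda a:np.array(a)/2.5+[200,190]
cs=lambda a:np.array(a)/2.85+[145,150]
rails=[(68,165,47.3),(42,165,47.3),(-42,165,47.3),(-68,165,47.3)]
pl=[(110,-12,105),(-110,-12,105),(110,-100,105),(-110,-100,105),(110,-285.5,45),(-110,-285.5,45)]
r=fit([(t,rails+pl,ct([(299,104),(301,132),(308,222),(311,250),(495,33),(516,276),(590,26),(617,270),(766,20),(797,250)])),
 (s,rails,cs([(457,290),(468,269),(503,206),(512,187)]))],[.5,0,0])
sd=[(50,65,8),(50,-65,8),(-50,-65,8),(-50,65,8)]
a=fit([(t,sd,ct([(51,147),(182,127),(196,229),(65,248)]))],[.4,.3,0])
f=fit([(t,[(32,6,54),(-32,6,54),(0,-125,48),(0,20,48)],ct([(38,162),(45,228),(179,176),(23,196)])),
 (s,[(0,-125,48)],cs([(602,293)]))],[.4,.3,0])
print(world(r,[(55,165,65),(55,0,65),(55,12,65)]))
E
```

```text
[ 0.5339 -0.036   0.0706] [[-0.2, -0.1], [-0.1, -0.3], [0.2, -0.2], [0.0, -0.0], [-1.0, -0.7], [1.1, 1.2], [-0.2, -1.0], [0.4, -0.0], [-1.3, 0.8], [-1.6, 0.6], [-0.2, 0.0], [-0.3, 0.0], [-0.7, -0.6], [-0.4, -0.7]]
[0.5169 0.3023 0.1376] [[-0.3, -0.3], [0.4, -0.3], [0.6, 0.1], [-0.7, 0.5]]
[0.5087 0.3688 0.1306] [[-1.6, -0.7], [-1.1, 0.3], [-0.0, -0.4], [0.7, 0.4], [-1.7, -3.8]]
[[ 0.57713414  0.13248154  0.065     ]
 [ 0.5887804  -0.03210693  0.065     ]
 [ 0.5879334  -0.02013686  0.065     ]]
```

```bash
cat >> h.py <<'E'
def need(xyz,yaw):
    """slide and dr totals (move units) from the present pose to TCP xyz, tool down, tool y along world angle yaw"""
    s=arm.observe();Rc=R.from_rotvec(s['ee_rot'])
    y=np.array([np.cos(yaw),np.sin(yaw),0]);z=np.array([0,0,-1.]);best=None
    for sg in(1,-1):
        Rt=R.from_matrix(np.c_[np.cross(sg*y,z),sg*y,z]);d=(Rc.inv()*Rt).as_rotvec()
        if best is None or np.linalg.norm(d)<np.linalg.norm(best):best=d;Rb=Rt
    dw=np.array(xyz)-s['position']
    print('t',round(s['clock'],2),'pos',s['position'].round(4),'F',s['force'].round(1),'w',round(s['width'],3),'g',round(s['gripper_force'],1))
    print('slide before turn',(Rc.inv().apply(dw)/.3).round(3),'after turn',(Rb.inv().apply(dw)/.3).round(3),'dr',(best/.12).round(2))
E
python3 -m pendant '{"slide":[[0,0,-0.02],[0,0,-0.02],[0,0,-0.02],[0,0,-0.02],[0,0,-0.02],[0,0,0],[0,0,0],[0,0,0],[0,0,0],[0,0,0]],"dr":[[0,0,-1],[0,0,-1],[0,0,-1],[0,0,-1],[0,0,-1],[0,0,-1],[0,0,-1],[0,0,-1],[0,0,-1],[0,0,-1]],"claw":[1,1,1,1,1,1,1,1,1,1]}'
python3 -c "
from h import *
need([.5155,.3172,.25],.135)"
```

```text
clock: 1.1
position: [0.2619, -0.5671, 0.2562]
ee_rot: [-2.145, -2.294, -0.0]
force: [-0.1, 0.2, -0.6]
width: 1.001
gripper_force: 0.0
t 1.1 pos [ 0.2619 -0.5671  0.2562] F [-0.1  0.2 -0.6] w 1.001 g 0.0
slide before turn [2.885 1.04  0.023] after turn [2.807 1.234 0.021] dr [-0.   -0.01 -0.57]
```

```bash

python3 -m pendant '{"slide":[[0.144,0.052,0],[0.144,0.052,0],[0.144,0.052,0],[0.144,0.052,0],[0.144,0.052,0],[0.144,0.052,0],[0.144,0.052,0],[0.144,0.052,0],[0.144,0.052,0],[0.144,0.052,0]],"dr":[[0,0,0],[0,0,0],[0,0,0],[0,0,0],[0,0,0],[0,0,0],[0,0,0],[0,0,0],[0,0,0],[0,0,0]],"claw":[1,1,1,1,1,1,1,1,1,1]}'
python3 -m pendant '{"slide":[[0.144,0.052,0],[0.144,0.052,0],[0.144,0.052,0],[0.144,0.052,0],[0.144,0.052,0],[0.144,0.052,0],[0.144,0.052,0],[0.144,0.052,0],[0.144,0.052,0],[0,0,0]],"dr":[[0,0,0],[0,0,0],[0,0,0],[0,0,0],[0,0,0],[0,0,0],[0,0,0],[0,0,0],[0,0,0],[0,0,-0.57]],"claw":[1,1,1,1,1,1,1,1,1,1]}'
python3 - <<'E'
from h import *
need([.5155,.3172,.25],.135)
c=arm.calibration('wrist');print(c)
cv2.imwrite('pics/w1.png',arm.get_image('wrist')[:,:,::-1])
for q in([.5087,.3688,.1306],[.5169-.0089,.3023+.0644,.1376]):
    print(proj(c,world(q,[(0,0,54),(32,0,54),(-32,0,54),(0,-125,48),(0,20,66)])).round(1).tolist())
E
```

```text
clock: 2.1
position: [0.391, -0.1248, 0.2567]
ee_rot: [2.152, 2.289, -0.0]
force: [1.5, -0.4, -0.1]
width: 1.001
gripper_force: 0.0
clock: 3.1
position: [0.5061, 0.2773, 0.2562]
ee_rot: [-2.06, -2.366, -0.004]
force: [-0.5, 0.5, 0.4]
width: 1.001
gripper_force: 0.0
t 3.1 pos [0.5061 0.2773 0.2562] F [-0.5  0.5  0.4] w 1.001 g 0.0
slide before turn [0.127 0.049 0.021] after turn [0.128 0.049 0.021] dr [-0.01 -0.04  0.03]
{'K': array([[383.6071029 ,   0.        , 315.81778892],
       [  0.        , 383.6071029 , 240.38632228],
       [  0.        ,   0.        ,   1.        ]]), 'dist': array([-0.07023678,  0.        ,  0.        ,  0.        ,  0.        ]), 'xyz': array([0.49576518, 0.34631366, 0.41414486]), 'orientation': array([-0.26321164, -0.01730518,  0.1381653 ])}
[[333.9, 114.1], [369.4, 114.6], [298.3, 113.8], [331.2, 245.9], [335.0, 89.2]]
[[332.8, 116.4], [368.3, 116.6], [297.3, 116.3], [331.1, 247.9], [333.6, 91.6]]
```

View pics/w1.png

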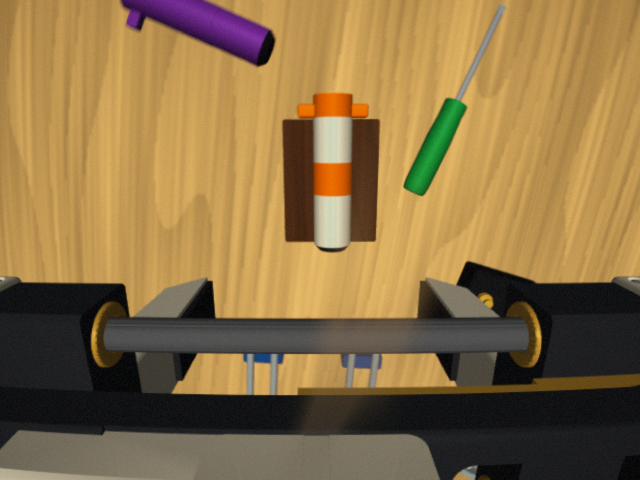

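The wrist picture shows the fresh cartridge with its wings' front edge at row about 117 and its axis at column 333. The nose is at row about 250. This matches the saddle-based estimate (0.508, 0.366, yaw 0.137).

```bash
python3 -m pendant '{"slide":[[0.06,0.025,0],[0.059,0.024,0.05],[0,0,0.1],[0,0,0.13],[0,0,0.13],[0,0,0.13],[0,0,0.1],[0,0,0],[0,0,0]],"dr":[[0,0,0],[0,0,0],[0,0,0],[0,0,0],[0,0,0],[0,0,0],[0,0,0],[0,0,0],[0,0,0]],"claw":[1,1,1,1,1,1,1,1,1]}'
python3 -c "
from h import *
need([.5151,.3145,.030],.137)"
```

```text
clock: 4.05
position: [0.5171, 0.3069, 0.0651]
ee_rot: [-2.073, -2.36, 0.001]
force: [0.3, 0.1, 0.6]
width: 1.002
gripper_force: 0.0
t 4.05 pos [0.5171 0.3069 0.0651] F [0.3 0.1 0.6] w 1.002 g 0.0
slide before turn [ 0.026 -0.003  0.117] after turn [ 0.026 -0.003  0.117] dr [-0.01  0.   -0.07]
```

```bash
python3 -m pendant '{"slide":[[0.026,-0.003,0.04],[0,0,0.04],[0,0,0.037],[0,0,0],[0,0,0],[0,0,0],[0,0,0],[0,0,0],[0,0,0],[0,0,0]],"dr":[[0,0,-0.07],[0,0,0],[0,0,0],[0,0,0],[0,0,0],[0,0,0],[0,0,0],[0,0,0],[0,0,0],[0,0,0]],"claw":[1,1,1,1,1,0.2,0.2,0.2,0.2,0.2]}' 25
python3 -m pendant '{"slide":[[0,0,0],[0,0,0],[0,0,0]],"dr":[[0,0,0],[0,0,0],[0,0,0]],"claw":[0.2,0.2,0.2]}' 25
python3 -c "
from h import *
need([.5151,.3145,.13],.137)"
```

```text
clock: 5.05
position: [0.5153, 0.3151, 0.0297]
ee_rot: [2.062, 2.37, 0.0]
force: [0.3, -0.5, -0.3]
width: 0.613
gripper_force: 0.0
clock: 5.35
position: [0.5165, 0.3153, 0.0299]
ee_rot: [2.062, 2.369, 0.003]
force: [2.2, 0.3, -1.2]
width: 0.386
gripper_force: 25.0
t 5.35 pos [0.5165 0.3153 0.0299] F [ 2.2  0.3 -1.2] w 0.386 g 25.0
slide before turn [-0.002 -0.004 -0.334] after turn [-0.002 -0.005 -0.334] dr [ 0.02 -0.    0.01]
```

```bash
python3 -m pendant '{"slide":[[0,0,-0.03],[0,0,-0.06],[0,0,-0.09],[0,0,-0.09],[0,0,-0.06],[0,0,0],[0,0,0]],"dr":[[0,0,0],[0,0,0],[0,0,0],[0,0,0],[0,0,0],[0,0,0],[0,0,0]],"claw":[0.2,0.2,0.2,0.2,0.2,0.2,0.2]}' 25
python3 - <<'E'
from h import *
r=[.5339,-.036,.0706]
t=arm.calibration('top')
for y in(20,30,40,50): print(y,proj(t,world(r,[(55,y,65),(55,y,83)])).round(1).tolist())
w=world(r,[(55,118,48)])[0];print(w)
need([w[0],w[1],.12],.0706);need(w,.0706)
E
```

```text
clock: 6.05
position: [0.5147, 0.3146, 0.1281]
ee_rot: [2.062, 2.37, -0.001]
force: [-0.8, -0.1, -5.1]
width: 0.381
gripper_force: 25.0
20 [[382.9, 230.7], [384.0, 229.5]]
30 [[378.6, 231.0], [379.6, 229.9]]
40 [[374.3, 231.4], [375.2, 230.2]]
50 [[369.9, 231.8], [370.8, 230.6]]
[0.58043911 0.08558582 0.048     ]
t 6.05 pos [0.5147 0.3146 0.1281] F [-0.8 -0.1 -5.1] w 0.381 g 25.0
slide before turn [-0.786  0.111  0.028] after turn [-0.777  0.165  0.027] dr [-0.01  0.01  0.57]
t 6.05 pos [0.5147 0.3146 0.1281] F [-0.8 -0.1 -5.1] w 0.381 g 25.0
slide before turn [-0.786  0.112  0.268] after turn [-0.777  0.165  0.267] dr [-0.01  0.01  0.57]
```

```bash
python3 -m pendant '{"slide":[[0,0,0],[-0.05,0.011,0],[-0.1,0.021,0],[-0.12,0.026,0],[-0.12,0.025,0],[-0.12,0.025,0.01],[-0.12,0.025,0.01],[-0.1,0.021,0.007],[-0.047,0.011,0],[0,0,0]],"dr":[[0,0,0.57],[0,0,0],[0,0,0],[0,0,0],[0,0,0],[0,0,0],[0,0,0],[0,0,0],[0,0,0],[0,0,0]],"claw":[0.2,0.2,0.2,0.2,0.2,0.2,0.2,0.2,0.2,0.2]}' 25
python3 - <<'E'
from h import *
r=[.5339,-.036,.0706]
w=world(r,[(55,118,75)])[0]
need(w,.0706)
c=arm.calibration('wrist')
cv2.imwrite('pics/w2.png',arm.get_image('wrist')[:,:,::-1])
print(proj(c,world(r,[(68,165,47.3),(42,165,47.3),(-42,165,47.3),(-68,165,47.3),(55,30,65)])).round(1).tolist())
# expected projection of held fresh at its current height
p=arm.observe()['position'];q=[p[0]-.0515*np.sin(.0706),p[1]+.0515*np.cos(.0706),.0706];h=(p[2]+.018)*1000
print(proj(c,world(q,[(0,0,h),(32,6,h+6),(-32,6,h+6),(0,20,h+18)])).round(1).tolist())
E
```

```text
clock: 7.05
position: [0.5809, 0.0819, 0.1191]
ee_rot: [-2.146, -2.294, 0.005]
force: [-0.5, -0.1, -4.4]
width: 0.387
gripper_force: 25.0
t 7.05 pos [0.5809 0.0819 0.1191] F [-0.5 -0.1 -4.4] w 0.387 g 25.0
slide before turn [ 0.013 -0.001  0.147] after turn [ 0.012 -0.001  0.147] dr [-0.02  0.02 -0.03]
[[338.7, 169.5], [294.7, 169.7], [155.0, 171.0], [113.3, 171.7], [317.3, 384.3]]
[[316.7, 181.8], [409.8, 166.4], [223.6, 166.9], [316.5, 123.0]]
```

View pics/w2.png

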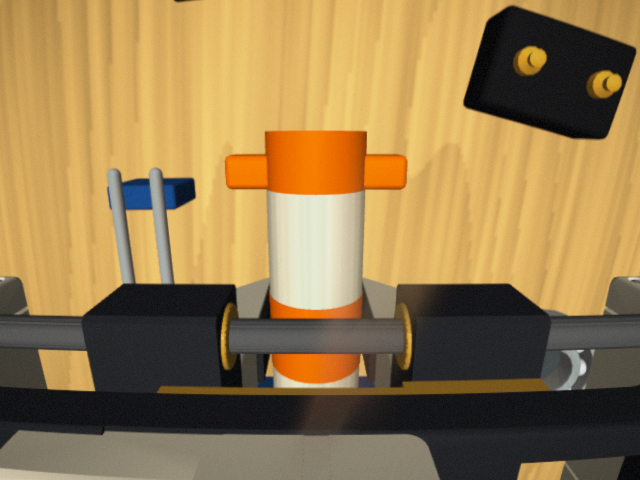

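The picture shows the cartridge held level, with its axis at column 316 and wings at columns 226 to 406. The bay B rail tips at (114,171) and (157,170) are about 1 mm towards +x of the prediction, so I'll correct for that and lower it.

```bash
python3 -m pendant '{"slide":[[0.012,0.003,0.04],[0,0,0.06],[0,0,0.06],[0,0,0.04],[0,0,0.015],[0,0,0],[0,0,0]],"dr":[[0,0,0],[0,0,0],[0,0,0],[0,0,0],[0,0,0],[0,0,0],[0,0,0]],"claw":[0.2,0.2,0.2,0.2,0.2,0.2,0.2]}' 25
python3 - <<'E'
from h import *
r=[.5346,-.036,.0706]
need(world(r,[(55,118,48)])[0],.0706)
E
```

```text
clock: 7.8
position: [0.5819, 0.0903, 0.0565]
ee_rot: [2.141, 2.299, 0.001]
force: [0.1, 1.0, -4.3]
width: 0.384
gripper_force: 25.0
t 7.8 pos [0.5819 0.0903 0.0565] F [ 0.1  1.  -4.3] w 0.384 g 25.0
slide before turn [-0.016 -0.004  0.028] after turn [-0.016 -0.004  0.028] dr [ 0.01 -0.    0.  ]
```

```bash
python3 -m pendant '{"slide":[[0,-0.002,0.01],[0,0,0.008],[0,0,0],[0,0,0]],"dr":[[0,0,0],[0,0,0],[0,0,0],[0,0,0]],"claw":[0.2,0.2,0.2,0.2]}' 25
python3 -m pendant '{"slide":[[0,0,0.005],[0,0,0],[0,0,0]],"dr":[[0,0,0],[0,0,0],[0,0,0]],"claw":[0.2,0.2,0.2]}' 25
python3 -m pendant '{"slide":[[0,0,0.004],[0,0,0],[0,0,0]],"dr":[[0,0,0],[0,0,0],[0,0,0]],"claw":[0.2,0.2,0.2]}' 25
```

```text
clock: 8.2
position: [0.581, 0.0896, 0.0507]
ee_rot: [2.142, 2.298, 0.0]
force: [-0.0, -0.0, -4.2]
width: 0.384
gripper_force: 25.0
clock: 8.5
position: [0.581, 0.0896, 0.0491]
ee_rot: [2.142, 2.298, -0.0]
force: [-0.1, -0.0, -4.9]
width: 0.384
gripper_force: 25.0
clock: 8.8
position: [0.5809, 0.0897, 0.0479]
ee_rot: [-2.142, -2.298, 0.0]
force: [0.1, 0.4, -3.8]
width: 0.386
gripper_force: 25.0
```

Still carrying the weight, so I'll lower it further in small steps.

```bash
python3 -m pendant '{"slide":[[0,0,0.004],[0,0,0],[0,0,0]],"dr":[[0,0,0],[0,0,0],[0,0,0]],"claw":[0.2,0.2,0.2]}' 25
python3 -m pendant '{"slide":[[0,0,0.004],[0,0,0],[0,0,0]],"dr":[[0,0,0],[0,0,0],[0,0,0]],"claw":[0.2,0.2,0.2]}' 25
```

```text
clock: 9.1
position: [0.5811, 0.0897, 0.0469]
ee_rot: [2.142, 2.298, 0.0]
force: [-0.7, -0.4, -0.3]
width: 0.388
gripper_force: 25.0
clock: 9.4
position: [0.5811, 0.0897, 0.0467]
ee_rot: [2.141, 2.297, 0.0]
force: [-5.3, -2.2, 12.6]
width: 0.387
gripper_force: 25.0
```

```bash
python3 -m pendant '{"slide":[[0,0,-0.004],[0,0,0],[0,0,0],[0,0,0],[0,0,-0.03],[0,0,-0.08],[0,0,-0.1],[0,0,-0.1],[0,0,0],[0,0,0]],"dr":[[0,0,0],[0,0,0],[0,0,0],[0,0,0],[0,0,0],[0,0,0],[0,0,0],[0,0,0],[0,0,0],[0,0,0]],"claw":[0.75,0.75,0.75,0.75,0.75,0.75,0.75,0.75,0.75,0.75]}'
python3 - <<'E'
from h import *
r=[.5346,-.036,.0706]
need(world(r,[(55,225,130)])[0],.0706)
c=arm.calibration('wrist')
cv2.imwrite('pics/w3.png',arm.get_image('wrist')[:,:,::-1])
for o in(165,170,175):print(proj(c,world(r,[(55,o,71),(87,o+12,71),(23,o+12,71),(55,o+20,83)])).round(1).tolist())
print(proj(c,world(r,[(-42,165,47.3),(-68,165,47.3)])).round(1).tolist())
E
```

```text
clock: 10.4
position: [0.5814, 0.0897, 0.1407]
ee_rot: [2.141, 2.297, 0.002]
force: [-0.4, 0.7, -0.7]
width: 0.751
gripper_force: 0.0
t 10.4 pos [0.5814 0.0897 0.1407] F [-0.4  0.7 -0.7] w 0.751 g 0.0
slide before turn [ 0.343 -0.002  0.036] after turn [ 0.343 -0.002  0.036] dr [ 0.02  0.   -0.  ]
[[316.0, 183.5], [370.7, 163.0], [261.2, 163.0], [316.0, 149.7]]
[[316.0, 174.9], [371.0, 154.3], [261.0, 154.3], [316.0, 140.3]]
[[316.0, 166.4], [371.3, 145.6], [260.7, 145.5], [316.0, 130.9]]
[[168.4, 179.7], [130.1, 180.1]]
```

View pics/w3.png

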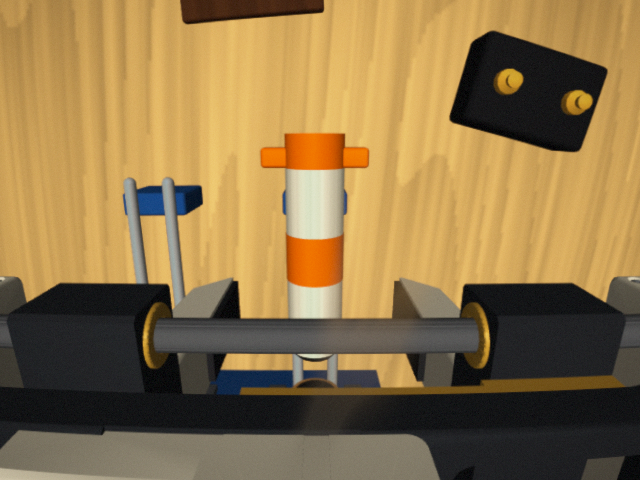

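The picture shows the cartridge seated straight on bay A's rails. The wings are level at row 157 (columns 261 to 369), and the cap end at row 134 puts the origin at rack y of about 173. Next I move behind the cap with the fingers shut.

```bash
python3 -m pendant '{"slide":[[0.06,0,0],[0.1,-0.002,0],[0.11,0,0],[0.073,0,0.03],[0,0,0.06],[0,0,0.06],[0,0,0.06],[0,0,0.05],[0,0,0],[0,0,0]],"dr":[[0,0,0],[0,0,0],[0,0,0],[0,0,0],[0,0,0],[0,0,0],[0,0,0],[0,0,0],[0,0,0],[0,0,0]],"claw":[0.75,0.75,0.4,0,0,0,0,0,0,0]}' 20
python3 - <<'E'
from h import *
r=[.5346,-.036,.0706]
need(world(r,[(55,215,58)])[0],.0706)
E
```

```text
clock: 11.45
position: [0.5729, 0.1923, 0.0614]
ee_rot: [-2.141, -2.298, 0.001]
force: [-0.3, 0.3, 0.8]
width: 0.098
gripper_force: 0.0
t 11.45 pos [0.5729 0.1923 0.0614] F [-0.3  0.3  0.8] w 0.098 g 0.0
slide before turn [-0.033  0.002  0.011] after turn [-0.033  0.002  0.011] dr [-0.01  0.   -0.  ]
```

```bash
python3 -m pendant '{"slide":[[-0.033,0.002,0.011],[-0.02,0,0],[-0.02,0,0],[-0.02,0,0],[-0.025,0,0],[-0.025,0,0],[-0.025,0,0],[-0.025,0,0],[-0.02,0,0],[0,0,0]],"dr":[[0,0,0],[0,0,0],[0,0,0],[0,0,0],[0,0,0],[0,0,0],[0,0,0],[0,0,0],[0,0,0],[0,0,0]],"claw":[0,0,0,0,0,0,0,0,0,0]}' 20
python3 - <<'E'
from h import *
r=[.5346,-.036,.0706]
need(world(r,[(55,42,58)])[0],.0706)
c=arm.calibration('wrist')
cv2.imwrite('pics/w4.png',arm.get_image('wrist')[:,:,::-1])
cv2.imwrite('pics/t4.png',arm.get_image('top')[:,:,::-1])
E
```

```text
clock: 12.45
position: [0.5786, 0.1277, 0.0587]
ee_rot: [2.143, 2.297, 0.001]
force: [0.5, 2.7, 1.1]
width: 0.007
gripper_force: 1.2
t 12.45 pos [0.5786 0.1277 0.0587] F [0.5 2.7 1.1] w 0.007 g 1.2
slide before turn [-0.394 -0.001  0.002] after turn [-0.394 -0.001  0.002] dr [ 0.    0.   -0.01]
```

```bash
python3 -m pendant '{"slide":[[-0.02,0,0],[-0.03,0,0],[-0.03,0,0],[-0.03,0,0],[-0.03,0,0],[-0.03,0,0],[-0.03,0,0],[-0.03,0,0],[-0.02,0,0],[0,0,0]],"dr":[[0,0,0],[0,0,0],[0,0,0],[0,0,0],[0,0,0],[0,0,0],[0,0,0],[0,0,0],[0,0,0],[0,0,0]],"claw":[0,0,0,0,0,0,0,0,0,0]}' 20
python3 - <<'E'
from h import *
r=[.5346,-.036,.0706]
need(world(r,[(55,42,58)])[0],.0706)
im=arm.get_image('top')[160:330,300:540,::-1]
cv2.imwrite('pics/t5.png',cv2.resize(im,None,fx=3.3,fy=3.3,interpolation=cv2.INTER_CUBIC))
E
```

```text
clock: 13.55
position: [0.5834, 0.0527, 0.0583]
ee_rot: [2.143, 2.297, -0.001]
force: [1.0, 1.6, 0.3]
width: 0.004
gripper_force: 0.5
t 13.55 pos [0.5834 0.0527 0.0583] F [1.  1.6 0.3] w 0.004 g 0.5
slide before turn [-0.143  0.     0.001] after turn [-0.143  0.     0.001] dr [-0.    0.01 -0.01]
```

View pics/t5.png

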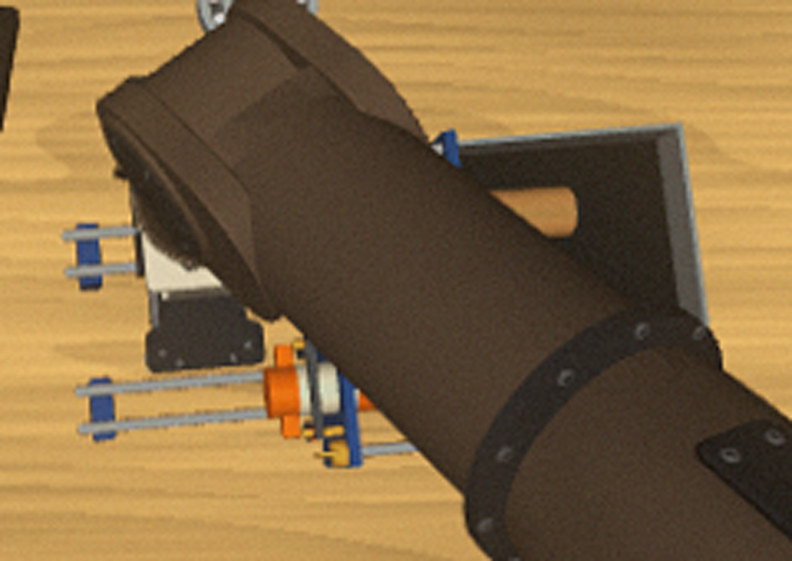

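The arm covers the infeed, but the spent tube is visible coming out over the tray, with its end at crop (575,210). The stocked cartridge is untouched. I'll continue gently.

```bash
python3 -m pendant '{"slide":[[-0.02,0,0],[-0.02,0,0],[-0.02,0,0],[-0.02,0,0],[-0.02,0,0],[-0.01,0,0],[-0.01,0,0],[0,0,0],[0,0,0]],"dr":[[0,0,0],[0,0,0],[0,0,0],[0,0,0],[0,0,0],[0,0,0],[0,0,0],[0,0,0],[0,0,0]],"claw":[0,0,0,0,0,0,0,0,0]}' 20
python3 -m pendant '{"slide":[[-0.01,0,0],[-0.01,0,0],[0,0,0]],"dr":[[0,0,0],[0,0,0],[0,0,0]],"claw":[0,0,0]}' 20
python3 -m pendant '{"slide":[[-0.006,0,0],[-0.006,0,0],[0,0,0]],"dr":[[0,0,0],[0,0,0],[0,0,0]],"claw":[0,0,0]}' 20
python3 -c "
from h import *
need(world([.5346,-.036,.0706],[(55,29.5,58)])[0],.0706)"
```

```text
clock: 14.5
position: [0.586, 0.0169, 0.0583]
ee_rot: [2.142, 2.297, -0.002]
force: [-0.9, -0.3, -0.1]
width: 0.005
gripper_force: 0.1
clock: 14.8
position: [0.5865, 0.0114, 0.0584]
ee_rot: [2.142, 2.298, -0.0]
force: [-0.4, 1.2, -0.5]
width: 0.007
gripper_force: 0.9
clock: 15.1
position: [0.5867, 0.0091, 0.0584]
ee_rot: [-2.141, -2.298, -0.001]
force: [-1.0, 5.3, -1.1]
width: 0.002
gripper_force: 2.6
t 15.1 pos [0.5867 0.0091 0.0584] F [-1.   5.3 -1.1] w 0.002 g 2.6
slide before turn [-0.039 -0.     0.001] after turn [-0.039 -0.     0.001] dr [ 0.   -0.01  0.  ]
```

```bash
for i in 1; do :; done
python3 -m pendant '{"slide":[[-0.006,0,0],[-0.006,0,0],[-0.006,0,0],[0,0,0]],"dr":[[0,0,0],[0,0,0],[0,0,0],[0,0,0]],"claw":[0,0,0,0]}' 20
python3 -m pendant '{"slide":[[-0.006,0,0],[-0.006,0,0],[0,0,0]],"dr":[[0,0,0],[0,0,0],[0,0,0]],"claw":[0,0,0]}' 20
python3 -m pendant '{"slide":[[-0.006,0,0],[0,0,0]],"dr":[[0,0,0],[0,0,0]],"claw":[0,0]}' 20
```

```text
clock: 15.5
position: [0.5869, 0.0053, 0.0585]
ee_rot: [-2.139, -2.299, -0.003]
force: [-1.8, 9.7, -1.8]
width: 0.008
gripper_force: 4.6
clock: 15.8
position: [0.5871, 0.0025, 0.0585]
ee_rot: [-2.137, -2.299, -0.004]
force: [-1.9, 11.0, -1.5]
width: 0.007
gripper_force: 5.6
clock: 16.0
position: [0.5872, 0.0012, 0.0585]
ee_rot: [-2.137, -2.299, -0.005]
force: [-1.5, 12.0, -1.5]
width: 0.004
gripper_force: 6.2
```

```bash

python3 -m pendant '{"slide":[[-0.005,0,0],[0,0,0]],"dr":[[0,0,0],[0,0,0]],"claw":[0,0]}' 20
python3 -m pendant '{"slide":[[-0.004,0,0],[0,0,0]],"dr":[[0,0,0],[0,0,0]],"claw":[0,0]}' 20
python3 -m pendant '{"slide":[[-0.003,0,0],[0,0,0]],"dr":[[0,0,0],[0,0,0]],"claw":[0,0]}' 20
```

```text
clock: 16.2
position: [0.5873, 0.0001, 0.0585]
ee_rot: [-2.136, -2.299, -0.006]
force: [-1.6, 13.7, -2.0]
width: 0.007
gripper_force: 6.7
clock: 16.4
position: [0.5873, -0.0008, 0.0585]
ee_rot: [-2.136, -2.299, -0.006]
force: [-1.8, 14.1, -1.9]
width: 0.002
gripper_force: 7.1
clock: 16.6
position: [0.5874, -0.0014, 0.0585]
ee_rot: [-2.136, -2.299, -0.006]
force: [-2.1, 14.3, -2.5]
width: 0.007
gripper_force: 7.4
```

```bash

python3 -m pendant '{"slide":[[-0.004,0,0],[0,0,0]],"dr":[[0,0,0],[0,0,0]],"claw":[0,0]}' 20
python3 -m pendant '{"slide":[[-0.004,0,0],[0,0,0]],"dr":[[0,0,0],[0,0,0]],"claw":[0,0]}' 20
```

```text
clock: 16.8
position: [0.5874, -0.0024, 0.0586]
ee_rot: [-2.135, -2.299, -0.007]
force: [-1.3, 16.0, -2.8]
width: 0.002
gripper_force: 7.7
clock: 17.0
position: [0.5874, -0.0025, 0.0586]
ee_rot: [-2.134, -2.299, -0.008]
force: [-1.9, 18.2, -2.0]
width: 0.007
gripper_force: 9.1
```

It has hit the stop: there was no travel on that step and the force rose. I'll add a firm margin and hold.

```bash

python3 -m pendant '{"slide":[[-0.004,0,0],[-0.003,0,0],[0,0,0]],"dr":[[0,0,0],[0,0,0],[0,0,0]],"claw":[0,0,0]}' 20
python3 -m pendant '{"slide":[[0,0,0],[0,0,0],[0,0,0],[0,0,0],[0,0,0],[0,0,0],[0,0,0],[0,0,0],[0,0,0],[0,0,0]],"dr":[[0,0,0],[0,0,0],[0,0,0],[0,0,0],[0,0,0],[0,0,0],[0,0,0],[0,0,0],[0,0,0],[0,0,0]],"claw":[0,0,0,0,0,0,0,0,0,0]}' 20
```

```text
clock: 17.3
position: [0.5874, -0.0025, 0.0586]
ee_rot: [-2.131, -2.3, -0.011]
force: [-3.0, 23.6, -2.7]
width: 0.003
gripper_force: 11.6
clock: 18.3
position: [0.5874, -0.0025, 0.0586]
ee_rot: [-2.131, -2.3, -0.011]
force: [-3.5, 23.3, -3.8]
width: 0.005
gripper_force: 11.6
```

Bottomed on the stop and held at about 23 N for 1 s. Now I ease off.

```bash

python3 -m pendant '{"slide":[[0.006,0,0],[0.006,0,0],[0.006,0,0],[0.006,0,0],[0.006,0,0],[0.006,0,0],[0.006,0,0],[0.006,0,0],[0.006,0,0],[0.006,0,0]],"dr":[[0,0,0],[0,0,0],[0,0,0],[0,0,0],[0,0,0],[0,0,0],[0,0,0],[0,0,0],[0,0,0],[0,0,0]],"claw":[0,0,0,0,0,0,0,0,0,0]}' 20
python3 -m pendant '{"slide":[[0.006,0,0],[0.006,0,0],[0.01,0,0],[0.02,0,0],[0.03,0,0],[0.04,0,0],[0.05,0,0],[0,0,0]],"dr":[[0,0,0],[0,0,0],[0,0,0],[0,0,0],[0,0,0],[0,0,0],[0,0,0],[0,0,0]],"claw":[0,0,0,0,0,0,0,0]}' 20
python3 -m pendant '{"slide":[[0,0,-0.05],[0,0,-0.1],[0,0,-0.12],[0,0,-0.12],[0,0,-0.12],[0.1,0,-0.05],[0.13,0,0],[0.13,0,0],[0.13,0,0],[0.1,0,0]],"dr":[[0,0,0],[0,0,0],[0,0,0],[0,0,0],[0,0,0],[0,0,0],[0,0,0],[0,0,0],[0,0,0],[0,0,0]],"claw":[0,0,0,0,0,0,0,0,0,0]}' 20
python3 -m pendant '{"slide":[[0.13,0,0],[0.13,0,0],[0.1,0,0],[0,0,0],[0,0,0]],"dr":[[0,0,0],[0,0,0],[0,0,0],[0,0,0],[0,0,0]],"claw":[0,0,0,0,0]}' 20
python3 - <<'E'
from h import *
im=arm.get_image('top')[160:330,300:540,::-1]
b=arm.get_image('scene')[140:310,145:385,::-1]
v=np.vstack([cv2.resize(i,None,fx=1.76,fy=1.76,interpolation=cv2.INTER_CUBIC) for i in(im,b)])
cv2.imwrite('pics/end.png',v)
E
```

```text
clock: 19.3
position: [0.5868, 0.0072, 0.0584]
ee_rot: [2.142, 2.298, -0.0]
force: [-1.0, 2.4, -0.3]
width: 0.004
gripper_force: 1.3
clock: 20.1
position: [0.583, 0.0598, 0.0588]
ee_rot: [-2.137, -2.302, -0.003]
force: [-0.3, -0.0, 0.3]
width: 0.008
gripper_force: 0.0
clock: 21.1
position: [0.5704, 0.2344, 0.2278]
ee_rot: [2.141, 2.299, 0.002]
force: [0.6, 0.5, -0.0]
width: 0.006
gripper_force: 0.0
clock: 21.6
position: [0.5633, 0.3402, 0.2271]
ee_rot: [2.141, 2.299, 0.0]
force: [0.0, -1.0, 0.2]
width: 0.007
gripper_force: 0.0
```

View pics/end.png

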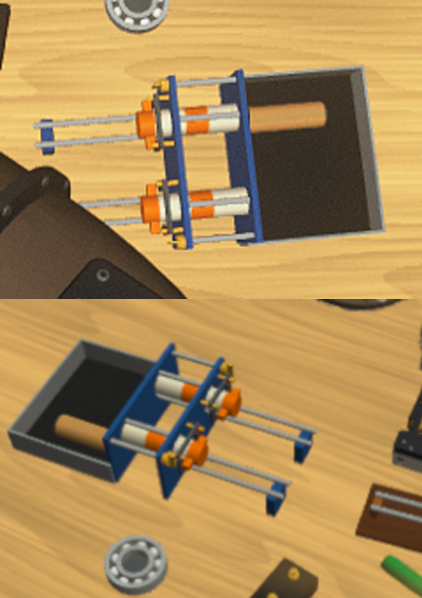

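The spent tube is in the tray, the fresh cartridge is in bay A and the yoke is out. I'll use the last view to check that the tube lies flat.

```bash
python3 - <<'E'
from h import *
r=[.5346,-.036,.0706];out=[]
t,s=arm.calibration('top'),arm.calibration('scene')
from scipy.optimize import least_squares
px=np.array([326/1.76+300,115/1.76+160])
# front end from top view, assuming axis height 22 mm
f=least_squares(lambda p:proj(t,world(r,[(p[0],p[1],22)]))[0]-px,[55,-230]).x;print('front local',f)
for n,c,(y0,y1,x0,x1) in(('top',t,(190,270,420,520)),('scene',s,(160,240,140,240))):
    im=arm.get_image(n)[:,:,::-1];k=6
    big=cv2.resize(im[y0:y1,x0:x1],None,fx=k,fy=k,interpolation=cv2.INTER_CUBIC)[:,:400*2]
    L=[(f[0]+dx,f[1]+dy,z) for dx,z in((-18,22),(18,22),(0,40)) for dy in(0,125)]
    P=((proj(c,world(r,L))-[x0,y0])*k).astype(int)
    for i in(0,2,4):cv2.line(big,P[i].tolist(),P[i+1].tolist(),(0,255,0) if i<4 else (255,0,255),1)
    out.append(cv2.resize(big,(398,318)))
cv2.imwrite('pics/end2.png',np.hstack(out))
E
```

```text
front local [  52.38301465 -236.25785743]
```

View pics/end2.png

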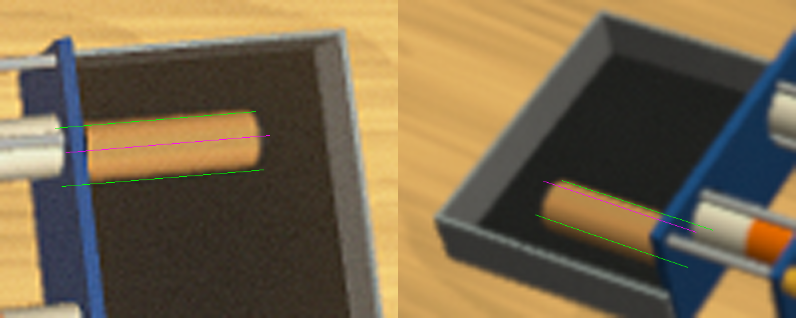

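The overlay matches: the tube lies flat on the tray floor, with its outlines in line in both views. I'm handing the job in.

```bash
python3 -c "
from cell import arm
print(arm.observe()['clock'],arm.sign_off())"
```

```text
the job is handed in; nothing more can be done
21.8 None
```

The job is handed in at 21.8 s: the fresh cartridge is in bay A, the yoke was pressed to its stop at about 23 N, held for 1 s and has sprung back, and the spent tube lies in the catch tray.

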